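# Suck the washed filter crucibles dry in one pull

### The job

The washed filter crucibles are to be sucked dry together: nest the two crucibles that stand on the bench, one after the other, straight and fully home into the one in the seat of the suction stand and let go of them. Then pull the plunger of the hand pump out by its upright plate until its pointer is level with the index on the scale, and keep it there: the plunger springs back, so finish while still holding it. Do not shift the index, do not tip a crucible over, and leave the lids, the beaker and the timer where they are.

Things in the scene. Friction and masses are not known exactly. Their poses are not given: they have to be found in the camera images.
- suction_stand: suction stand, a grey plate 100 x 325 mm, 13 mm high, fixed to the bench, long along its y. At its -y end a rubber seat holding a crucible; in the middle a pump barrel lying along y (33 mm thick, top 62 mm above the bench, its end face at y = 43 mm); at the +y end the plunger with its upright black pull plate. Origin: on the bench under the middle; +y is the pull direction, z up
- seat (a point): centre of the seat's floor, on which the seated crucible stands, 45 mm above the bench; the seat's round wall is 14 mm high and 41 mm across outside
- crucible_seated: the white porcelain crucible that stands in the seat from the start. Like the two others a plain tapering cup: 28 mm high, 37 mm across the rim outside, 24 mm across the foot, open at the top, about 30 g. Origin: centre of the underside, z up
- crucible_a: a loose white porcelain crucible of that size, upright on the bench in front of the stand. Origin: centre of the underside, z up. Fully nested, its underside is 10.6 mm (10 to 11.5) above that of the crucible below, so only its top 10.6 mm show above the lower rim: grip no deeper than its top 9 mm. The two loose crucibles may go in either order
- crucible_b: the other loose crucible of the same size on the bench, origin and nesting as for crucible_a
- plunger (a joint): how far the plunger is pulled out, m: 0 home (fully in) to 0.075 (stop). A spring pulls it in with 3 N at home plus 150 N/m (about 11 N at 0.055); it moves along the stand's +y. When let go it runs home
- pull_plate (a point): grip point of the plunger's upright black pull plate: the plate's middle, 17 mm below its top edge. The plate is 9 mm thick along the stand's y, 36 mm wide along its x, top edge 104 mm above the bench. The rod behind it is 10 mm thick at 45 mm above the bench; from 65 mm above the bench upward both faces of the plate are clear. Axes as the stand's
- plunger_pointer (a point): tip of the plunger's thin steel pointer, which sticks out of the foot of the pull plate towards the stand's front (-x) and runs along the scale; it is exactly as far along the stand's y as the middle of the pull plate
- index (a point): the mark to pull to: index line on the small dark steel rider with a brass screw (22 x 14 mm, its screw on the line and up to 31 mm above the bench) on the scale rail at the stand's front; 30 to 55 mm out from the pointer's home, different each time. Axes as the stand's: pointer and index are level when equally far along the stand's y. Scale lines are 5 mm apart
- crucible_lid: bystander: porcelain crucible lid with knob, 40 mm across, 14 mm high, among the crucibles; origin at its underside
- spare_lid: bystander: another such lid to the right of them
- beaker: bystander: small glass beaker 54 mm across, 68 mm high, behind the stand; origin at its underside
- timer: bystander: flat bench timer 62 x 66 x 19 mm, right of the work near the balance; origin at its underside

How it is judged (in metres and radians):
On the way, in this order (a step that is already met when the one before it is completed fails the run):
1. both loose crucibles are nested, straight and fully home, in the seated one and released (((horizontal distance between crucible_a and crucible_seated below 0.003 m and z of crucible_a in the frame of crucible_seated between 0.008 and 0.0135 m and angle between each of crucible_a, crucible_b's own z axis and vertical below 0.08 rad and horizontal distance between crucible_b and crucible_a below 0.003 m and z of crucible_b in the frame of crucible_a between 0.008 and 0.0135 m) or (horizontal distance between crucible_b and crucible_seated below 0.003 m and z of crucible_b in the frame of crucible_seated between 0.008 and 0.0135 m and angle between each of crucible_b, crucible_a's own z axis and vertical below 0.08 rad and horizontal distance between crucible_a and crucible_b below 0.003 m and z of crucible_a in the frame of crucible_b between 0.008 and 0.0135 m)) and distance between crucible_seated and seat below 0.003 m and angle between crucible_seated's own z axis and vertical below 0.08 rad and contact force between the fingers and crucible_a below 0.3 N and contact force between the fingers and crucible_b below 0.3 N and contact force between the fingers and crucible_seated below 0.3 N), for 0.3 s.
2. the plunger is pulled out to the index and held there by the fingers (y of plunger_pointer in the frame of index between -0.005 and 0.005 m and contact force between the fingers and plunger above 4 N), for 0.5 s.
At the end, for the whole second after the job is handed in: Three crucibles nested in the seat, untouched: 3 mm concentric, each underside 8 to 13.5 mm above the next lower one's, tilt under 0.08 rad, lowest within 3 mm of the seat's centre. Plunger still, pointer within 5 mm of the index along the pull, held by the fingers (over 4 N) (all of step 1 and all of step 2 and velocity of joint plunger between -0.01 and 0.01 m/s); the arm keeps its last pose, push and grip.
It fails at once if the index is shifted on its scale by more than 4 mm (distance of index from where it was at the start of the episode above 0.004 m).
It fails at once if a crucible is tipped over (by more than 0.8 rad) (angle between any of crucible_a, crucible_b, crucible_seated's own z axis and vertical above 0.8 rad).
It fails at once if a lid, the beaker or the timer is shifted by more than 30 mm (distance of any of crucible_lid, spare_lid, beaker, timer from where it was at the start of the episode above 0.03 m).
It also fails if it takes over 61 s, if anything falls off the work surface, if the arm or the gripper's body presses on something with over 40 N, if the wrist force passes 120 N, or if a joint passes its speed limit or range.

### The arm

A 7-joint arm with a two-finger parallel gripper is mounted at the origin on the work surface; the furniture and walls round the work are solid. World frame = base frame: x ahead of the robot, y to its left, z up, the work surface at z = 0. Lengths are in m, angles in degrees, forces in N, time in s.
With the tool pointing down it reaches from about 0.425 to 0.875 m from the base axis. Payload 4.7 kg.
Tool frame: the origin (TCP) lies at the centre of the arm's flange, where the gripper is bolted on; the fingertips stand 182 mm ahead of it and the grasp point (between the pads) lies 164 mm ahead of it; z points along the fingers, y is the line along which they close (so a half turn about z gives the same grasp; the last joint's range is limited). The gripper opens to 87 mm and grips with 3 to 60 N. Pads are 19 mm wide; open, the fingers measure 117 mm over their backs; the gripper's body (75 mm by 190 mm) begins 51 mm behind the grasp point.
Start: joints at [-62.962, 18.392, -4.016, 83.108, 1.295, 78.541, -3.26], TCP at [0.287, 0.583, 0.405] pointing down, gripper open.
Joint ranges: [-163.93, 163.93], [-17.29, 119.83], [-79.2, 71.16], [3.27, 140.29], [-89.18, 269.18], [5.43, 117.66], [-154.24, 154.24]. Speed limits (degrees/s): [147.25, 147.25, 180, 180, 180, 180, 180].

### API

Orientations are given as [roll, pitch, yaw] about the fixed x, y, z axes, in that order (R = Rz(yaw) Ry(pitch) Rx(roll)).
In Python, from cell import env gives the robot as it stands. The module is installed in compiled form; this text tells all that it offers.
- The arm moves only by the tool step_arm, never from a script. Its argument "steps" is one flat list of numbers, 5 for each row, row after row: the opening, from 0 (shut) to 1 (fully open), then the shift along the tool's x, y, z in mm, then the turn about the tool's z in degrees. In form: [grip, dx, dy, dz, roll, grip, dx, dy, dz, roll, ...]. A call has 1 to 12 rows; each row shifts and turns the commanded pose from where the row before left it, along the tool's axes as they then stand; what a row does not reach is not made up. A row lasts 1/8 s, in which the tool goes at most 62.5 mm and 10.7 degrees, less where a joint would pass 70% of its speed; a pose out of reach is approached as far as the arm can. A call with a gripper value outside its range is refused whole. The fingers move at their own pace and stop on an object; "grip_force" is the grip in N (left out, the last holds). Time passes only in rows, so rows that do not move let the fingers close. It gives the time, the measured TCP pose, the force, the opening and the grip force at its end, in the units of the state.
- env.get_obs(): the state, without advancing time (a new reading comes with each control period).
- env.read_camera(name): name is "scene" or "side" or "wrist"; returns a dict with "image" (400x640x3 uint8, red, green, blue), "camera_matrix" (3x3 intrinsics, pixels), "distortion" ([k1, k2, p1, p2, k3] as OpenCV has them; the pictures are not rectified), "R" (3x3) and "t" (3): a world point X has camera coordinates R X + t. Camera axes: x right, y down, z forward; pixel columns grow to the right and rows downward; lengths in m; the calibration is good to about 2 mm. A picture is of the moment at which its call begins. There is no depth.
- env.sign_off(): hands the job in; it is judged then, once.
The state is a dict: "time_s": time; "qpos": joint angles; "joint_velocities": joint speeds; "effort": joint torques, N m; "tool_pos": TCP position; "tool_rot": TCP orientation; "force": force on the tool from outside, world axes, zero at the start; "wrist_torque": the same for the moment, N m; "grip_width": finger opening in m; "grasp_force": force on a finger pad.
Only numpy, scipy, OpenCV 4.12 (cv2) and the standard library are available. Lean on these libraries where they do the work, as an engineer would, in place of code of your own. Each camera call takes 0.05 s, during which the arm holds its last target. There are 200 camera calls.

## Working session

There is one attempt and no reset: what is moved stays moved. The work goes in short steps, Python scripts to look and compute and a tool call to move; the robot and the scene stay as the last step left them, time stands still between calls to the robot, and variables do not carry over. Pictures are saved under pics/ and viewed, at most 10 in all, crops included, and the job is handed in when it is done.

Besides the shell and the picture viewer there is one more tool, called after "Request:" as a command line: name --argument value ..., lists and objects as JSON in quotes. step_arm: Moves the arm, as the interface text tells. Its arguments: {"type":"object","properties":{"steps":{"type":"array","items":{"type":"number"}},"grip_force":{"type":"number"}},"required":["steps"]}

```bash
mkdir -p pics; cat > h.py <<'E'
import numpy as np, cv2
from cell import env
def cam(n):
    c=env.read_camera(n); 
    c['K']=np.array(c['camera_matrix'],float);c['D']=np.array(c['distortion'],float);c['R']=np.array(c['R'],float);c['t']=np.array(c['t'],float).ravel()
    c['hsv']=cv2.cvtColor(c['image'],cv2.COLOR_RGB2HSV)
    return c
def save(c,f): cv2.imwrite(f,c['image'][:,:,::-1] if isinstance(c,dict) else c[:,:,::-1])
def ray(c,u,v):
    p=cv2.undistortPoints(np.array([[[u,v]]],float),c['K'],c['D'])[0,0]
    d=c['R'].T@np.array([p[0],p[1],1]); return -c['R'].T@c['t'],d/np.linalg.norm(d)
def onz(c,u,v,z):
    o,d=ray(c,u,v); return o+d*(z-o[2])/d[2]
def proj(c,X):
    return cv2.projectPoints(np.array(X,float).reshape(-1,3),cv2.Rodrigues(c['R'])[0],c['t'],c['K'],c['D'])[0][:,0]
def tri(rs):
    A=sum(np.eye(3)-np.outer(d,d) for o,d in rs);b=sum((np.eye(3)-np.outer(d,d))@o for o,d in rs);return np.linalg.solve(A,b)
E
python3 - <<'E'
from h import *
print(env.get_obs())
for n in("scene","side","wrist"):
    c=cam(n);save(c,f'pics/{n}0.png');print(n,-c['R'].T@c['t'],c['R'][2])
E
```

```text
{'time_s': 0.0, 'qpos': array([-62.96256821,  18.43841525,  -4.01737723,  83.17416002,
         1.29591702,  78.53923548,  -3.2618953 ]), 'joint_velocities': array([-0.11735828,  0.05891729,  0.04865204, -0.09906084, -0.08066266,
        0.03767252,  0.05897825]), 'effort': array([ 6.06058666e-05, -4.91296184e+01, -4.03506327e-01, -3.12524700e+01,
       -6.37399871e-02,  4.39145823e-02,  1.95275220e-04]), 'tool_pos': array([0.28720676, 0.58288316, 0.40367524]), 'tool_rot': array([-1.79893489e+02,  5.96207689e-03,  1.53772346e+02]), 'force': array([ 0.60322003, -0.81576979, -0.87713548]), 'wrist_torque': array([ 0.05944486, -0.00111897, -0.0281544 ]), 'grasp_force': 0.0, 'grip_width': 0.08706809419546352}
scene [0.00983718 0.37155614 0.69477888] [ 0.65234461 -0.30005169 -0.69599963]
side [0.37724839 0.90628333 0.44325815] [ 0.23328881 -0.88292223 -0.40746125]
wrist [0.22713731 0.61194241 0.3845125 ] [ 0.22092109 -0.11097979 -0.96895684]
```

View pics/scene0.png

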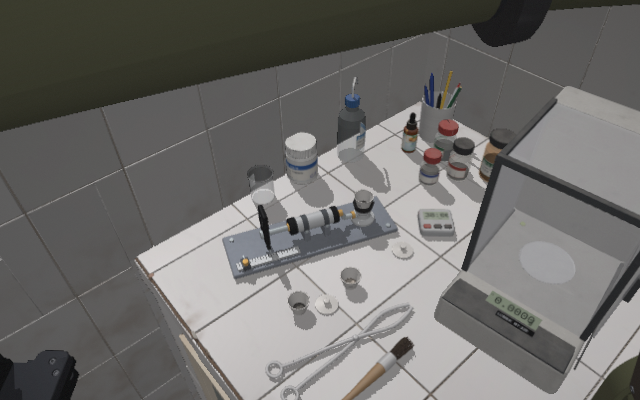

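View pics/side0.png

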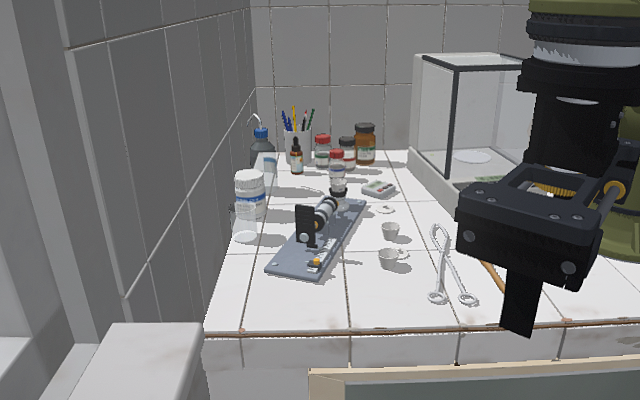

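The scene view shows the loose crucibles at (299,303) and (350,278) and the seated one at (364,200). The pull plate is at (264,228), the rider at (245,263), and the lids at (326,303) and (402,250). The side view confirms this layout.

```bash
python3 - <<'E'
from h import *
c=cam('scene')
for n,u,v,z in [('A rim',299,298,.028),('B rim',350,273,.028),('seat rim',364,197,.073),('lid',326,305,0),('spare',402,251,0),('plate top',264,208,.104),('rider',245,261,.031),('cornL',223,240,.013),('cornBL',236,273,.013),('cornR',397,230,.013),('cornTR',384,203,.013),('beaker',262,200,0)]:
    print(n,onz(c,u,v,z).round(3))
w=cam('wrist')
print(proj(w,[[.287,.583,.222]]),w['K'])
big=cv2.resize(c['image'][170:330,210:420],None,fx=3.7,fy=3.7,interpolation=cv2.INTER_CUBIC)
save(big,'pics/crop1.png')
E
```

```text
A rim [0.443 0.211 0.028]
B rim [0.452 0.111 0.028]
seat rim [0.567 0.021 0.073]
lid [0.428 0.169 0.   ]
spare [ 0.473 -0.012  0.   ]
plate top [0.593 0.208 0.104]
rider [0.555 0.266 0.031]
cornL [0.636 0.284 0.013]
cornBL [0.55  0.287 0.013]
cornR [ 0.513 -0.025  0.013]
cornTR [ 0.588 -0.041  0.013]
beaker [0.719 0.175 0.   ]
[[324.03465058 249.50458603]] [[314.84743917   0.         322.85906151]
 [  0.         314.84743917 205.85308756]
 [  0.           0.           1.        ]]
```

View pics/crop1.png

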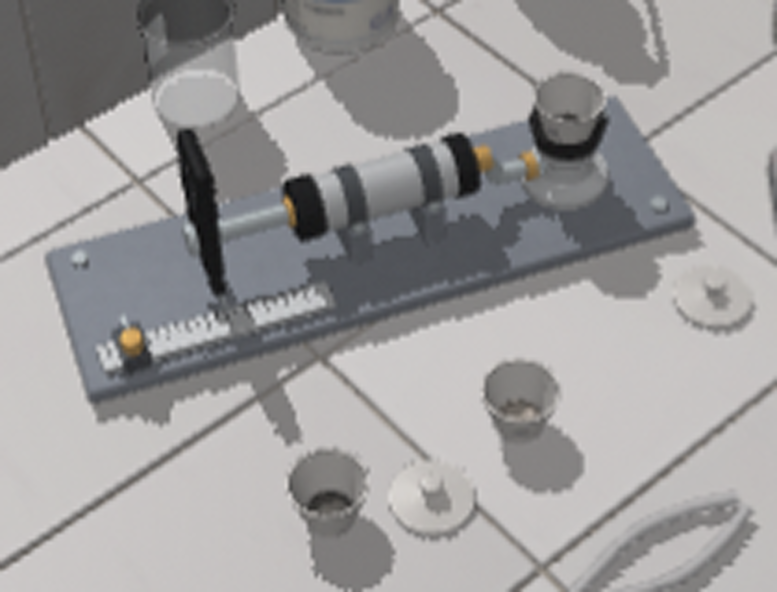

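View pics/wrist0.png

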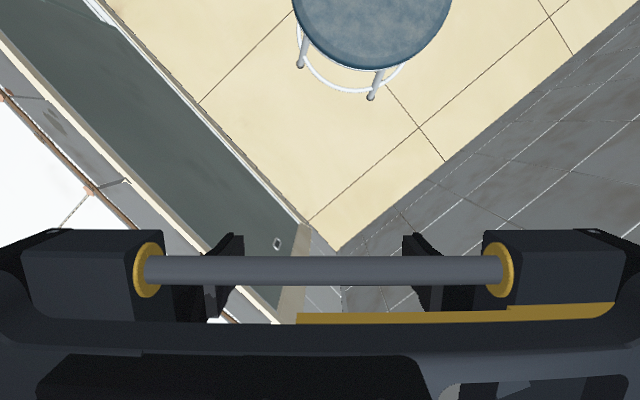

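The crop shows two upright crucibles, with a lid between them and a spare lid to the right. The rider is near the +y end of the scale and the stand is yawed by about -7.5°. In the wrist view, the area ahead of the fingers is visible above row 250. I'll go above the scene with the closing line along the stand's y.

Request:
step_arm --steps '[1, 0, 0, 0, -9.4, 1, 0, 0, 0, -9.4, 1, -29, -43, 0, 0, 1, -29, -43, 0, 0, 1, -29, -43, 0, 0, 1, -29, -43, 0, 0, 1, -29, -43, 0, 0, 1, -29, -43, 0, 0, 1, -29, -43, 0, 0, 1, -29, -43, 0, 0, 1, -29, -43, 0, 0, 1, -29, -43, 0, 0]' --grip_force 10

```text
time_s: 1.75
tool_pos: [0.5197, 0.1176, 0.405]
tool_rot: [180.0, 0.0, 172.6]
force: [0.2, 0.2, 0.3]
grip_width: 0.0869
grasp_force: 0.0
```

```bash
python3 - <<'E'
from h import *
o=env.get_obs();print(o['time_s'],o['tool_pos'],o['tool_rot'],o['qpos'])
c=cam('wrist');save(c,'pics/w1.png')
P=dict(A=[.443,.211,.028],B=[.452,.111,.028],S=[.567,.021,.073],plate=[.593,.208,.104],rider=[.555,.266,.031])
for k,v in P.items():print(k,proj(c,v))
E
```

```text
1.75 [0.51972175 0.11760203 0.40498231] [1.79970575e+02 3.40038676e-02 1.72580231e+02] [-29.89707724   3.89141413  15.03410407 100.3364051   -1.0549405
  75.8646523   67.94107081]
A [[398.86929211 106.16216084]]
B [[309.4725555  126.30519119]]
S [[239.3005602  247.98935261]]
plate [[424.9978096  261.39836242]]
rider [[453.09955561 199.29454414]]
```

View pics/w1.png

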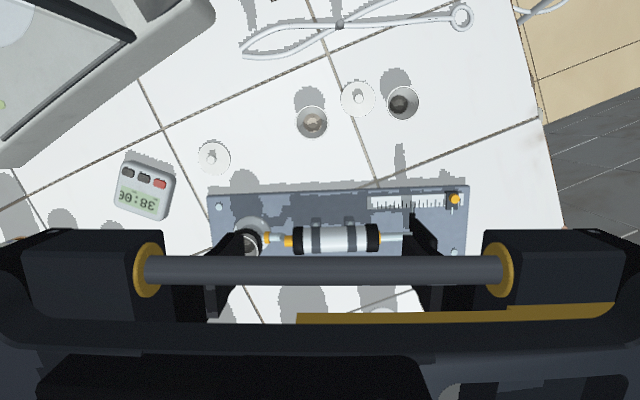

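The wrist view shows rim A near (403,103), rim B near (312,122), the index screw at (456,199) and the pointer near x=411. The stand edge is nearly level in the image. Next I'll fit the circles.

```bash
python3 - <<'E'
from h import *
c=cam('wrist');g=cv2.cvtColor(c['image'],cv2.COLOR_RGB2GRAY)
for n,(u,v) in dict(A=(403,103),B=(312,122)).items():
    s=4;r=26
    p=cv2.resize(g[v-r:v+r,u-r:u+r],None,fx=s,fy=s,interpolation=cv2.INTER_CUBIC)
    h=cv2.HoughCircles(cv2.GaussianBlur(p,(5,5),0),cv2.HOUGH_GRADIENT,1.5,15,param1=120,param2=20,minRadius=54,maxRadius=76)
    print(n)
    for x,y,rr in (h[0][:4] if h is not None else []):
        uu,vv=u-r+(x+.5)/s-.5,v-r+(y+.5)/s-.5;print(uu,vv,rr/s,onz(c,uu,vv,.028).round(4))
s=c
def rim(n): pass
# stand front edge
for a in [(215,187),(465,185)]: print(onz(c,*a,.013))
for a in [(456,199)]: print('rider',onz(c,*a,.031))
sc=cam('scene');print(proj(sc,[[.443,.211,.028]]))
b=np.hstack([cv2.resize(c['image'][75:150,285:435],(800,400),interpolation=cv2.INTER_CUBIC)])
b2=cv2.resize(c['image'][180:255,350:480],(800,200*2),interpolation=cv2.INTER_CUBIC)
save(cv2.resize(np.vstack([b,b2]),(700,600)),'pics/crop2.png')
E
```

```text
A
410.1875 97.0625 16.275 [0.4396 0.2147 0.028 ]
413.9375 98.5625 18.375 [0.4417 0.2187 0.028 ]
411.3125 93.3125 14.175 [0.4359 0.2163 0.028 ]
410.5625 101.1875 14.0625 [0.444  0.2148 0.028 ]
B
318.8125 117.5625 16.05 [0.4477 0.1132 0.028 ]
321.8125 115.3125 18.7875 [0.4458 0.1168 0.028 ]
[ 0.50986211 -0.02339686  0.013     ]
[0.54927104 0.27767476 0.013     ]
rider [0.56001526 0.25885769 0.031     ]
[[299.01938185 298.04847674]]
```

View pics/crop2.png

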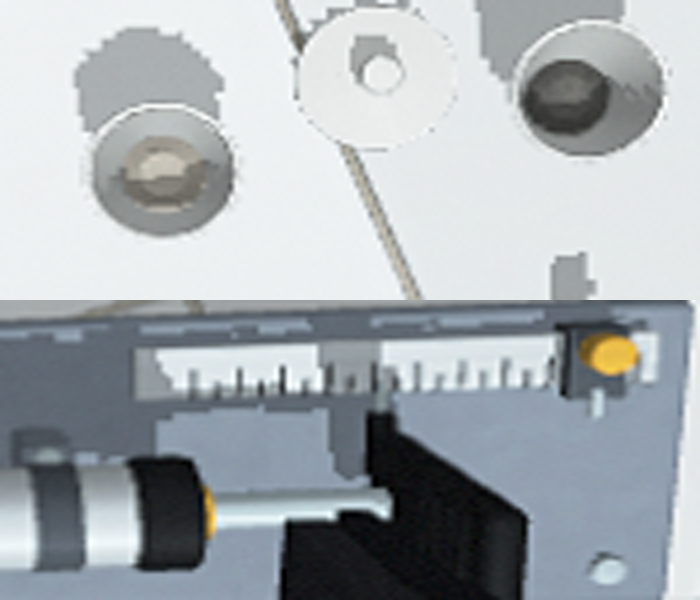

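The Hough fit partly caught the shadows. From the crop, rim A is at (411.5,97), which gives (0.440, 0.216), and rim B is at (319.5,117.5), which gives (0.448, 0.114). The screw is at (463,194) and the pointer at about (421,199). I'll go above A for a close look.

Request:
step_arm --steps '[1, 23, 22, 20, 0, 1, 23, 22, 40, 0, 1, 23, 22, 45, 0, 1, 23, 21, 35, 0, 1, 0, 0, 5, 0]'

```text
time_s: 2.52
tool_pos: [0.4359, 0.2199, 0.2571]
tool_rot: [-179.9, -0.3, 172.9]
force: [-0.0, -0.3, 0.9]
grip_width: 0.087
grasp_force: 0.0
```

```bash
cat >> h.py <<'E'
def rimfit(c,X,R=.0185,tol=3.5,im=None):
    """refine rim circle centre around guess X (3): radial white->other edge search, then circle fit in plane z"""
    g=cv2.GaussianBlur(cv2.cvtColor(c['image'],cv2.COLOR_RGB2GRAY),(3,3),0).astype(np.float32)
    X=np.array(X,float)
    for it in range(6):
        pts=[]
        for a in np.arange(0,360,6):
            d=np.array([np.cos(np.radians(a)),np.sin(np.radians(a)),0])
            rr=np.arange(R-.005,R+.005,.0002)
            q=proj(c,X+rr[:,None]*d).astype(np.float32)
            val=cv2.remap(g,q[None,:,0],q[None,:,1],cv2.INTER_LINEAR)[0]
            gr=np.abs(np.gradient(val)); k=int(gr.argmax())
            if gr[k]>1.5: pts.append((X+rr[k]*d)[:2])
        pts=np.array(pts)
        from scipy.optimize import least_squares
        s=least_squares(lambda p:np.hypot(pts[:,0]-p[0],pts[:,1]-p[1])-R,X[:2],loss='soft_l1',f_scale=.0005)
        X[:2]=s.x
    return X,len(pts),np.median(np.abs(s.fun))
E
python3 - <<'E'
from h import *
o=env.get_obs();print(o['time_s'],o['tool_pos'])
c=cam('wrist');print(rimfit(c,[.440,.216,.028]))
g=c['image'].copy()
X=rimfit(c,[.440,.216,.028])[0]
for a in np.arange(0,6.3,.1):
    u,v=proj(c,X+.0185*np.array([np.cos(a),np.sin(a),0]))[0];
    if 0<=v<400: g[int(round(v)),int(round(u))]=[255,0,0]
save(g,'pics/w2.png')
E
```

```text
2.525 [0.43585016 0.21993856 0.2570518 ]
(array([0.44194313, 0.21507029, 0.028     ]), 60, np.float64(0.00136578706842771))
```

View pics/w2.png

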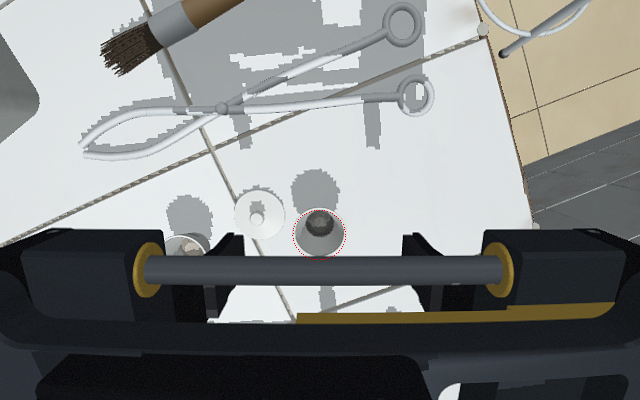

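The overlay sits on A's rim, centred at about (319,232). I'll settle the arm with a small correction and re-measure.

Request:
step_arm --steps '[1, -2, 0, 0, 0, 1, 0, 0, 0, 0, 1, 0, 0, 0, 0]'

```text
time_s: 2.95
tool_pos: [0.442, 0.2168, 0.2607]
tool_rot: [179.9, 0.1, 172.5]
force: [-0.1, 0.6, 0.3]
grip_width: 0.0873
grasp_force: 0.0
```

```bash
python3 - <<'E'
from h import *
o=env.get_obs();print(o['time_s'],o['tool_pos'],o['tool_rot'])
c=cam('wrist')
for s in ([.442,.215,.028],[.440,.216,.028],[.444,.214,.028]):print(rimfit(c,s))
E
```

```text
2.95 [0.44200404 0.21676393 0.26067601] [1.79935765e+02 8.24253779e-02 1.72497767e+02]
(array([0.43995102, 0.21575681, 0.028     ]), 60, np.float64(0.0011804119512586093))
(array([0.4397364 , 0.21584778, 0.028     ]), 60, np.float64(0.0012348580744719635))
(array([0.44047434, 0.21492978, 0.028     ]), 60, np.float64(0.0016470313165239166))
```

Request:
step_arm --steps '[0.65, 2, -1.5, 20, 0, 0.65, 0, 0, 25, 0, 0.65, 0, 0, 13, 0, 0.65, 0, 0, 0, 0, 0.3, 0, 0, 0, 0, 0.3, 0, 0, 0, 0, 0.3, 0, 0, 0, 0, 0.3, 0, 0, 0, 0]' --grip_force 10

```text
time_s: 4.0
tool_pos: [0.4394, 0.2161, 0.2024]
tool_rot: [179.9, 0.1, 172.6]
force: [-0.9, -0.4, 2.2]
grip_width: 0.0353
grasp_force: 10.0
```

```bash
python3 - <<'E'
from h import *
o=env.get_obs();print(o['time_s'],o['tool_pos'],o['tool_rot'],o['grip_width'],o['grasp_force'])
c=cam('side');print(proj(c,o['tool_pos']-[0,0,.182]))
s=cam('scene');print(proj(s,o['tool_pos']-[0,0,.182]),proj(s,[.567,.021,.073]))
E
```

```text
4.0 [0.43941225 0.21610833 0.20241255] [1.79943297e+02 6.10177941e-02 1.72574449e+02] 0.035283561613802764 10.000224774175877
[[388.58323163 256.64461277]]
[[297.27445699 303.42597519]] [[363.94246093 197.22026468]]
```

Request:
step_arm --steps '[0.3, 0, 0, -10, 0, 0.3, 0, 0, -40, 0, 0.3, 0, 0, -55, 0, 0.3, -20, -18, 0, 0, 0.3, -30, -28, 0, 0, 0.3, -36, -34, 0, 0, 0.3, -36, -34, 0, 0, 0.3, -36, -34, 0, 0, 0.3, -23, -21, 0, 0, 0.3, 0, 0, 0, 0, 0.3, 0, 0, 0, 0, 0.3, 0, 0, 0, 0]'

```text
time_s: 5.6
tool_pos: [0.5961, 0.0264, 0.3068]
tool_rot: [180.0, -0.0, 172.7]
force: [-0.2, -0.1, -0.8]
grip_width: 0.0353
grasp_force: 10.0
```

```bash
python3 - <<'E'
from h import *
o=env.get_obs();print(o['time_s'],o['tool_pos'],o['tool_rot'],o['grip_width'],o['grasp_force'],o['force'])
c=cam('wrist')
for s in ([.567,.021,.073],[.565,.023,.073],[.569,.019,.073]):print(rimfit(c,s))
g=c['image'].copy();X=rimfit(c,[.567,.021,.073])[0]
for a in np.arange(0,6.3,.1):
    u,v=proj(c,X+.0185*np.array([np.cos(a),np.sin(a),0]))[0]
    g[int(round(v)),int(round(u))]=[255,0,0]
save(cv2.resize(g[130:290,220:430],None,fx=3.6,fy=3.6,interpolation=cv2.INTER_CUBIC),'pics/w3.png')
E
```

```text
5.6 [0.59614256 0.02637833 0.30678316] [ 1.79953589e+02 -3.60231423e-02  1.72696856e+02] 0.035321500071132085 10.000026710076781 [-0.2325337  -0.09586962 -0.78538563]
(array([0.56945826, 0.02163489, 0.073     ]), 60, np.float64(0.0006170910832111812))
(array([0.56953694, 0.02157197, 0.073     ]), 60, np.float64(0.0005693471309526441))
(array([0.56935715, 0.02169178, 0.073     ]), 60, np.float64(0.0005952328941327013))
```

View pics/w3.png

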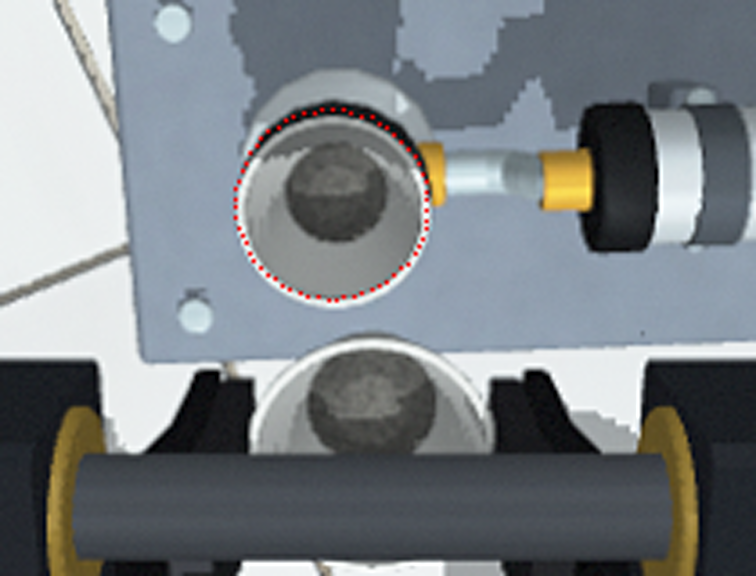

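The view is clear: the seated rim lies at crop centre about (333,210), slightly below the overlay. The held rim has its top at crop row 338 and spans columns 250–495. Next I'll compute the held crucible's offset.

```bash
python3 - <<'E'
from h import *
o=env.get_obs();c=cam('wrist');T=o['tool_pos'];print(T)
U=lambda x,y:(220+(x+.5)/3.6-.5,130+(y+.5)/3.6-.5)
print('seat',onz(c,*U(333,210),.073),proj(c,[.5705,.0217,.073]))
top=T[2]-.182+.0076
p=onz(c,*U(373,336),top);print('held top edge',p)
x=np.array([np.cos(np.radians(172.7)),np.sin(np.radians(172.7)),0])
print('held centre',p-.0185*x,'off from T',p-.0185*x-T)
for a,b in ((250,450),(495,450)):print(onz(c,*U(a,b),top))
# white-rim bottom of seated
for q in ((333,112),(333,309),(234,210),(432,210)):print(onz(c,*U(*q),.073))
E
```

```text
[0.59620483 0.02625977 0.30686467]
seat [0.57032191 0.02163253 0.073     ] [[312.27000295 188.2102415 ]]
held top edge [0.5780085  0.02832178 0.13246467]
held centre [0.59635855 0.02597108 0.13246467] off from T [ 1.53724079e-04 -2.88689185e-04 -1.74400000e-01]
[0.59315555 0.00810552 0.13246467]
[0.59776043 0.04392298 0.13246467]
[0.55166494 0.02417953 0.073     ]
[0.58997492 0.01894257 0.073     ]
[0.56787893 0.00269517 0.073     ]
[0.57275103 0.04055271 0.073     ]
```

Request:
step_arm --steps '[0.3, 13, -4, 0, 0, 0.3, 12, -4, 5, 0, 0.3, 0, 0, 10, 0, 0.3, 0, 0, 10, 0, 0.3, 0, 0, 10, 0, 0.3, 0, 0, 4, 0, 0.3, 0, 0, 4, 0, 0.3, 0, 0, 2, 0, 0.3, 0, 0, 0, 0, 0.3, 0, 0, 0, 0]'

```text
time_s: 6.95
tool_pos: [0.571, 0.0202, 0.262]
tool_rot: [180.0, 0.0, 172.6]
force: [1.0, 0.4, -0.8]
grip_width: 0.0354
grasp_force: 10.0
```

```bash
python3 - <<'E'
from h import *
o=env.get_obs();print(o['time_s'],o['tool_pos'],o['force'],o['wrist_torque'],o['grip_width'])
E
```

```text
6.95 [0.57100977 0.02018338 0.26202422] [ 0.97344302  0.40538503 -0.80535047] [ 0.07335458  0.05350221 -0.03331306] 0.03542914803260127
```

Request:
step_arm --steps '[0.3, 0, 1, 0, 0, 0.3, 0, 0, 1, 0, 0.3, 0, 0, 1, 0, 0.3, 0, 0, 1, 0, 0.3, 0, 0, 1, 0, 0.3, 0, 0, 0, 0, 0.3, 0, 0, 0, 0]'

```text
time_s: 7.82
tool_pos: [0.5712, 0.0214, 0.2581]
tool_rot: [180.0, 0.0, 172.6]
force: [-0.9, 0.5, 4.7]
grip_width: 0.0352
grasp_force: 10.0
```

Request:
step_arm --steps '[0.3, 0, 0, 1, 0, 0.3, 0, 0, 0, 0, 0.3, 0, 0, 0, 0]'

```text
time_s: 8.2
tool_pos: [0.5715, 0.0214, 0.2578]
tool_rot: [179.9, 0.1, 172.6]
force: [-1.8, 1.4, 7.5]
grip_width: 0.0353
grasp_force: 10.0
```

It is home, with 7.5 N at the predicted height. Release, rise, and head for B.

Request:
step_arm --steps '[0.3, 0, 0, -1, 0, 0.45, 0, 0, 0, 0, 0.6, 0, 0, 0, 0, 0.65, 0, 0, 0, 0, 0.65, 0, 0, -20, 0, 0.65, -15, 0, -30, 0, 0.65, -15, 0, -10, 0, 0.65, 0, 0, 0, 0, 0.65, 0, 0, 0, 0]'

```text
time_s: 9.32
tool_pos: [0.6, 0.0173, 0.3167]
tool_rot: [-180.0, -0.1, 172.6]
force: [0.4, 0.3, 0.1]
grip_width: 0.0567
grasp_force: 0.0
```

```bash
python3 - <<'E'
from h import *
o=env.get_obs();print(o['time_s'],o['tool_pos'],o['force'],o['grip_width'])
c=cam('wrist')
print(rimfit(c,[.5705,.0216,.0836]))
print('B',rimfit(c,[.448,.114,.028]),proj(c,[.448,.114,.028]))
g=c['image'].copy();X=rimfit(c,[.5705,.0216,.0836])[0]
u0,v0=[int(t) for t in proj(c,X)[0]]
save(cv2.resize(g[v0-60:v0+60,u0-80:u0+80],None,fx=4,fy=4,interpolation=cv2.INTER_CUBIC),'pics/w4.png')
print(u0,v0)
E
```

```text
9.325 [0.60003399 0.0172942  0.31666934] [0.4316601  0.33868992 0.14303936] 0.05665109266165482
(array([0.56987352, 0.02154183, 0.0836    ]), 60, np.float64(0.00040357868237381016))
B (array([0.44683508, 0.11301431, 0.028     ]), 31, np.float64(0.0006074220098425016)) [[421.46772514   1.7039032 ]]
324 181
```

View pics/w4.png

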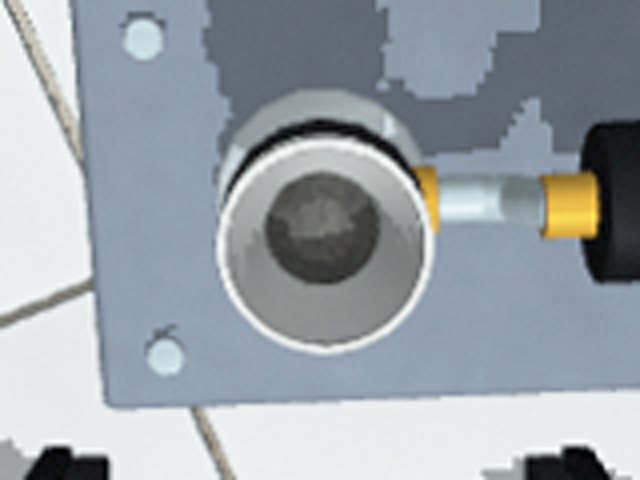

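It is nested straight, with the rim centre at crop (326,244), matching the fit (0.570, 0.0216). On to B.

Request:
step_arm --steps '[0.65, 23, 10, 0, 0, 0.65, 35, 17, 0, 0, 0.65, 35, 17, 10, 0, 0.65, 35, 17, 20, 0, 0.65, 35, 15, 25, 0, 0.65, 0, 0, 0, 0, 0.65, 0, 0, 0, 0, 0.65, 0, 0, 0, 0]'

```text
time_s: 10.38
tool_pos: [0.4499, 0.1132, 0.2634]
tool_rot: [180.0, 0.1, 172.5]
force: [-0.0, -0.6, 0.3]
grip_width: 0.0565
grasp_force: 0.0
```

```bash
python3 - <<'E'
from h import *
o=env.get_obs();print(o['time_s'],o['tool_pos'],o['tool_rot'])
c=cam('wrist')
for s in ([.448,.114,.028],[.446,.113,.028],[.45,.115,.028]):print(rimfit(c,s))
g=c['image'].copy();X=rimfit(c,[.448,.114,.028])[0]
for a in np.arange(0,6.3,.1):
    u,v=proj(c,X+.0185*np.array([np.cos(a),np.sin(a),0]))[0]
    g[int(round(v)),int(round(u))]=[255,0,0]
save(cv2.resize(g[160:280,240:400],None,fx=4,fy=4,interpolation=cv2.INTER_CUBIC),'pics/w5.png')
E
```

```text
10.375 [0.44993827 0.1131878  0.26343402] [1.79975419e+02 9.12201507e-02 1.72497310e+02]
(array([0.44748677, 0.11397619, 0.028     ]), 60, np.float64(0.0008294720112478563))
(array([0.44746544, 0.1139365 , 0.028     ]), 60, np.float64(0.0008193903310205163))
(array([0.44745423, 0.11392671, 0.028     ]), 60, np.float64(0.0008181286790907034))
```

View pics/w5.png

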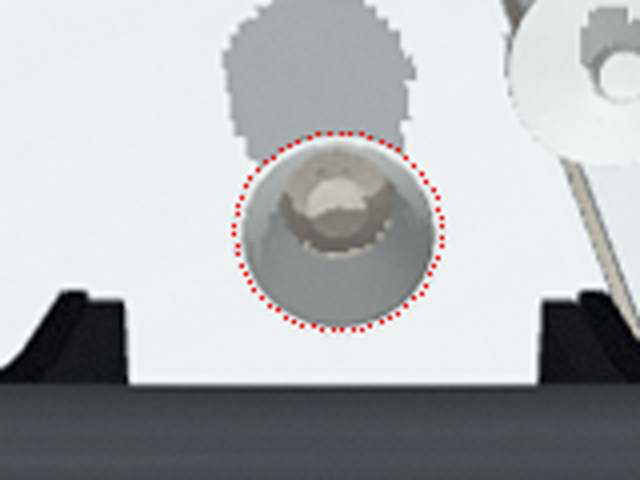

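The overlay surrounds B's rim concentrically, at crop (338,232). Descend and grip.

Request:
step_arm --steps '[0.65, 2.5, 0.5, 20, 0, 0.65, 0, 0, 25, 0, 0.65, 0, 0, 16, 0, 0.65, 0, 0, 0, 0, 0.3, 0, 0, 0, 0, 0.3, 0, 0, 0, 0, 0.3, 0, 0, 0, 0, 0.3, 0, 0, 0, 0]'

```text
time_s: 11.42
tool_pos: [0.4469, 0.1146, 0.2024]
tool_rot: [180.0, 0.1, 172.6]
force: [-1.2, 0.3, 3.0]
grip_width: 0.0354
grasp_force: 10.0
```

Request:
step_arm --steps '[0.3, 0, 0, -10, 0, 0.3, 0, 0, -45, 0, 0.3, 0, 0, -55, 0, 0.3, -20, -9, 0, 0, 0.3, -33, -16, 0, 0, 0.3, -35, -17, 0, 0, 0.3, -35, -17, 0, 0, 0.3, -25, -12, 0, 0, 0.3, -13, -5, 0, 0, 0.3, 0, 0, 0, 0, 0.3, 0, 0, 0, 0]'

```text
time_s: 12.8
tool_pos: [0.5957, 0.0193, 0.3117]
tool_rot: [180.0, -0.1, 172.6]
force: [0.3, -0.9, -0.6]
grip_width: 0.0356
grasp_force: 10.0
```

```bash
python3 - <<'E'
from h import *
o=env.get_obs();T=o['tool_pos'];print(o['time_s'],T,o['tool_rot'],o['grip_width'])
c=cam('wrist');print(rimfit(c,[.570,.0216,.0836]))
g=cv2.cvtColor(c['image'],cv2.COLOR_RGB2GRAY)
x=np.array([np.cos(np.radians(172.6)),np.sin(np.radians(172.6)),0])
H=T-[0,0,.1744]
u,v=proj(c,H+.0185*x)[0];print('expected held top edge',u,v)
print(g[int(v)-12:int(v)+10,int(round(u))])
E
```

```text
12.8 [0.59565682 0.01933611 0.31171703] [ 1.79961724e+02 -5.91318901e-02  1.72637988e+02] 0.03560873172806591
(array([0.5693951 , 0.02180888, 0.0836    ]), 60, np.float64(0.0005055841768651769))
expected held top edge 323.7869090174398 222.83979436261268
[145 143 142 150 133 197 231 192 159 160 161 165 138 108 158 229 249 205
 151 155 141 154]
```

Request:
step_arm --steps '[0.3, 13, 0, 0, 0, 0.3, 13, -1, 5, 0, 0.3, 0, 0, 10, 0, 0.3, 0, 0, 12, 0, 0.3, 0, 0, 8, 0, 0.3, 0, 0, 3, 0, 0.3, 0, 0, 1, 0, 0.3, 0, 0, 0, 0, 0.3, 0, 0, 0, 0]'

```text
time_s: 13.98
tool_pos: [0.5706, 0.0207, 0.273]
tool_rot: [180.0, 0.0, 172.6]
force: [-0.6, -0.6, -0.9]
grip_width: 0.0353
grasp_force: 10.0
```

Request:
step_arm --steps '[0.3, 0.8, 1, 0, 0, 0.3, 0, 0, 1, 0, 0.3, 0, 0, 1, 0, 0.3, 0, 0, 1, 0, 0.3, 0, 0, 1, 0, 0.3, 0, 0, 1, 0, 0.3, 0, 0, 0, 0, 0.3, 0, 0, 0, 0]'

```text
time_s: 14.98
tool_pos: [0.57, 0.0219, 0.2681]
tool_rot: [180.0, 0.0, 172.6]
force: [-0.2, 0.7, 3.4]
grip_width: 0.0353
grasp_force: 10.0
```

Request:
step_arm --steps '[0.3, 0, 0, 1, 0, 0.3, 0, 0, 0, 0, 0.3, 0, 0, -1, 0, 0.45, 0, 0, 0, 0, 0.6, 0, 0, 0, 0, 0.65, 0, 0, 0, 0, 0.65, 0, 0, -20, 0, 0.65, -15, 0, -30, 0, 0.65, -15, 0, -10, 0, 0.65, 0, 0, 0, 0, 0.65, 0, 0, 0, 0]'

```text
time_s: 16.35
tool_pos: [0.5988, 0.018, 0.3267]
tool_rot: [-180.0, -0.1, 172.6]
force: [0.4, -0.3, -0.4]
grip_width: 0.0566
grasp_force: 0.0
```

```bash
python3 - <<'E'
from h import *
o=env.get_obs();print(o['time_s'],o['tool_pos'],o['force'],o['grip_width'])
c=cam('wrist')
X,n,r=rimfit(c,[.5705,.0216,.0942]);print(X,n,r)
s=cam('scene');sd=cam('side')
us,vs=[int(t) for t in proj(s,X)[0]];ud,vd=[int(t) for t in proj(sd,X)[0]]
u0,v0=[int(t) for t in proj(c,X)[0]]
f=lambda im,u,v,h:cv2.resize(im[max(v-h,0):v+h,u-h:u+h],(390,390),interpolation=cv2.INTER_CUBIC)
save(np.hstack([f(c['image'],u0,v0,50),f(s['image'],us,vs+8,25)]),'pics/w6.png')
E
```

```text
16.35 [0.59882002 0.01796776 0.32669312] [ 0.39677548 -0.30886568 -0.43547112] 0.056566655437872454
[0.56918241 0.0215766  0.0942    ] 60 0.0004285874845271001
```

View pics/w6.png

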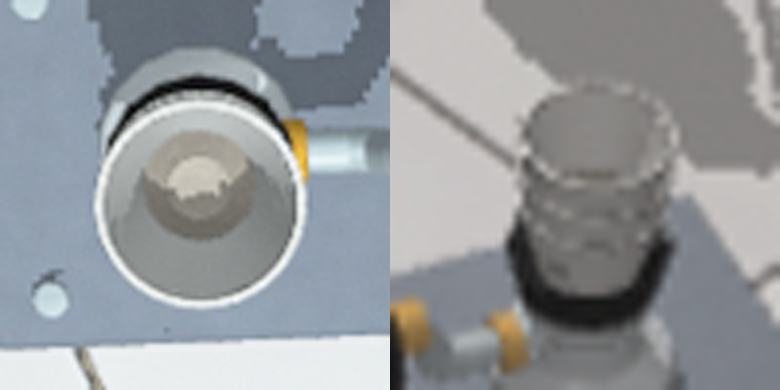

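The stack stands straight and concentric: the rims are evenly stepped in the scene crop and the wrist view shows one full ring. That was my 11th picture, one over the limit, so I'll do the rest numerically only. Now above the pull plate.

Request:
step_arm --steps '[0.65, 0, 20, -20, 0, 0.65, 0, 48, -3, 0, 0.65, 0, 48, 0, 0, 0.65, 0, 48, 0, 0, 0.65, 0, 30, 0, 0, 0.65, 0, 0, 0, 0, 0.65, 0, 0, 0, 0, 0.65, 0, 0, 0, 0]'

```text
time_s: 17.5
tool_pos: [0.6248, 0.2084, 0.3508]
tool_rot: [-180.0, 0.0, 172.4]
force: [0.8, -1.0, -0.4]
grip_width: 0.0565
grasp_force: 0.0
```

```bash
cat >> h.py <<'E'
def blobs(c,lo,hi,amin,roi):
    m=cv2.inRange(c['hsv'],np.array(lo),np.array(hi));k=np.zeros_like(m);u0,v0,u1,v1=roi;k[v0:v1,u0:u1]=m[v0:v1,u0:u1]
    n,l,s,ce=cv2.connectedComponentsWithStats(k)
    return [(s[i][:5].tolist(),ce[i].round(1).tolist()) for i in range(1,n) if s[i][4]>=amin],k
YAW=np.radians(-7.4); SX=np.array([np.cos(YAW),np.sin(YAW),0]); SY=np.array([-np.sin(YAW),np.cos(YAW),0])
E
python3 - <<'E'
from h import *
o=env.get_obs();print(o['time_s'],o['tool_pos'],o['tool_rot'])
c=cam('wrist')
print(proj(c,[[.595,.21,.104],[.577,.212,.104],[.613,.208,.104],[.556,.266,.031]]).round(0))
b,k=blobs(c,(0,0,0),(180,255,45),40,(200,100,450,226));print('black',b)
for s,_ in b:
    if s[4]>100:
        for v in range(s[1],s[1]+s[3],6):
            u=np.where(k[v,s[0]:s[0]+s[2]])[0]+s[0]; 
            if len(u):print(v,u.min(),u.max(),len(u))
b,_=blobs(c,(10,130,110),(32,255,255),8,(200,60,520,240));print('yellow',b)
for s,ce in b: print(onz(c,*ce,.031).round(4))
E
```

```text
17.5 [0.62482458 0.20835242 0.35082409] [-1.79958360e+02  1.05568999e-02  1.72420956e+02]
[[321. 178.]
 [320. 153.]
 [321. 202.]
 [376. 116.]]
black [([320, 135, 16, 56, 679], [327.4, 163.8]), ([259, 144, 20, 36, 544], [268.3, 161.0])]
135 324 328 5
141 322 329 8
147 320 333 14
153 320 334 15
159 321 334 14
165 321 334 14
171 321 334 14
177 322 334 13
183 322 335 14
189 325 333 9
144 266 274 9
150 260 277 18
156 259 275 17
162 260 275 16
168 261 276 6
174 262 278 17
yellow [([372, 108, 12, 13, 110], [377.6, 114.1]), ([276, 153, 5, 18, 65], [277.8, 161.7])]
[0.5544 0.2678 0.031 ]
[0.5857 0.1693 0.031 ]
```

The plate's top is centred at about (0.588, 0.216) and the index screw is at (0.554, 0.268). The stand's true yaw is about -5.2°, from the seat-to-rod line and the plate's edge tilt, so the pull is about 48.7 mm. Align, descend and grip.

Request:
step_arm --steps '[0.65, 0, 0, 0, -2.4, 0.65, 18, 2, 0, 0, 0.65, 19, 2, 0, 0, 0.65, 0, 0, 25, 0, 0.65, 0, 0, 30, 0, 0.65, 0, 0, 30, 0, 0.65, 0, 0, 12, 0, 0.65, 0, 0, 0, 0, 0.65, 0, 0, 0, 0]'

```text
time_s: 18.68
tool_pos: [0.5888, 0.2175, 0.2553]
tool_rot: [179.9, 0.1, 174.9]
force: [0.5, -0.0, 0.0]
grip_width: 0.0569
grasp_force: 0.0
```

```bash
python3 - <<'E'
from h import *
o=env.get_obs();print(o['time_s'],o['tool_pos'],o['tool_rot'],o['force'])
c=cam('wrist')
b,k=blobs(c,(0,0,0),(180,255,45),40,(250,80,400,252));print('black',b)
for v in range(140,252,8):
    u=np.where(k[v])[0]
    if len(u):print(v,u.min(),u.max(),len(u))
b,_=blobs(c,(10,130,110),(32,255,255),8,(200,20,520,240))
for s,ce in b: print('yellow',s,ce,onz(c,*ce,.031).round(4))
E
```

```text
18.675 [0.58881222 0.21750157 0.25527885] [1.79931469e+02 1.21826306e-01 1.74947815e+02] [ 0.50134442 -0.02512327  0.03110773]
black [([309, 193, 24, 59, 974], [320.5, 227.7]), ([250, 233, 22, 19, 347], [260.2, 243.2]), ([375, 233, 25, 19, 378], [386.6, 243.4])]
196 318 324 7
204 315 326 12
212 250 327 17
220 250 328 16
228 311 330 20
236 253 393 58
244 250 398 67
yellow [387, 161, 17, 18, 220] [395.3, 169.4] [0.5543 0.2678 0.031 ]
yellow [248, 220, 8, 20, 98] [250.8, 229.3] [0.5868 0.1676 0.031 ]
```

Request:
step_arm --steps '[0.4, 0, 0, 0, 0, 0, 0, 0, 0, 0, 0, 0, 0, 0, 0, 0, 0, 0, 0, 0, 0, 0, 0, 0, 0, 0, 0, 0, 0, 0, 0, 0, 0, 0, 0]' --grip_force 35

```text
time_s: 19.6
tool_pos: [0.5881, 0.2168, 0.2537]
tool_rot: [-179.9, -0.0, 174.9]
force: [-0.6, -2.9, 2.5]
grip_width: 0.0086
grasp_force: 35.0
```

Request:
step_arm --steps '[0, 0, 5, 0, 0, 0, 0, 8, 0, 0, 0, 0, 9, 0, 0, 0, 0, 9, 0, 0, 0, 0, 8, 0, 0, 0, 0, 6, 0, 0, 0, 0, 3, 0, 0, 0, 0, 0, 0, 0, 0, 0, 0, 0, 0]'

```text
time_s: 20.72
tool_pos: [0.5924, 0.2625, 0.2537]
tool_rot: [-179.7, -0.1, 174.9]
force: [-4.2, -9.1, 5.2]
grip_width: 0.0083
grasp_force: 35.0
```

```bash
cat > chk.py <<'E'
from h import *
o=env.get_obs();T=o['tool_pos'];print(o['time_s'],T,o['tool_rot'],o['force'],o['grip_width'],o['grasp_force'])
c=cam('wrist')
b,_=blobs(c,(10,130,110),(32,255,255),8,(200,20,520,240))
for s,ce in b: 
    X=onz(c,*ce,.031);print('yellow',s,ce,X.round(4),'index minus TCP along y, for yaw -4,-5.2,-6.5:',[round(float((X-T)@np.array([np.sin(a),np.cos(a),0]))*1e3,1) for a in np.radians([4,5.2,6.5])])
E
python3 chk.py
```

```text
20.725 [0.59243423 0.26254232 0.25369113] [-1.79690403e+02 -1.07491113e-01  1.74856928e+02] [-4.22367071 -9.12649359  5.17873896] 0.008331937986964806 35.02267314121127
yellow [321, 163, 16, 17, 214] [328.5, 171.4] [0.5542 0.2678 0.031 ] index minus TCP along y, for yaw -4,-5.2,-6.5: [2.6, 1.8, 0.9]
```

Request:
step_arm --steps '[0, 0.5, 1.5, 0, 0, 0, 0, 0, 0, 0, 0, 0, 0, 0, 0, 0, 0, 0, 0, 0, 0, 0, 0, 0, 0]'

```text
time_s: 21.4
tool_pos: [0.5924, 0.2638, 0.2537]
tool_rot: [-179.7, -0.1, 174.8]
force: [-2.5, -9.6, 4.0]
grip_width: 0.0088
grasp_force: 35.0
```

```bash
python3 chk.py; python3 - <<'E'
from h import *
g=cam('wrist');im=cv2.cvtColor(g['image'],cv2.COLOR_RGB2GRAY)
print(proj(g,[.554,.2678,.015]))
for v in range(178,224,3): print(v,im[v,306:346].tolist())
s=cam('scene');X=np.array([.570,.0216,.0942]);print('stack rim scene',rimfit(s,X,)[0])
E
```

```text
21.4 [0.59239038 0.26377185 0.25371594] [-1.79683822e+02 -5.76247910e-02  1.74839159e+02] [-2.49806512 -9.62510399  3.97282456] 0.008844512558394316 35.02489069767762
yellow [319, 163, 17, 17, 219] [326.8, 171.3] [0.5542 0.2679 0.031 ] index minus TCP along y, for yaw -4,-5.2,-6.5: [1.5, 0.7, -0.2]
[[326.48100482 167.88397994]]
178 [218, 160, 143, 152, 153, 152, 155, 118, 61, 134, 126, 75, 66, 65, 61, 76, 107, 129, 134, 135, 134, 133, 133, 135, 134, 122, 93, 69, 61, 60, 77, 157, 217, 225, 225, 230, 175, 88, 198, 228]
181 [162, 114, 150, 155, 154, 155, 160, 120, 61, 136, 128, 74, 64, 64, 65, 62, 114, 136, 103, 67, 63, 61, 61, 62, 63, 65, 65, 62, 90, 101, 88, 160, 223, 229, 229, 232, 177, 124, 210, 230]
184 [103, 69, 140, 163, 160, 160, 162, 120, 63, 139, 129, 76, 60, 67, 64, 57, 132, 158, 115, 71, 65, 64, 62, 64, 64, 66, 64, 64, 90, 98, 86, 163, 226, 234, 233, 239, 156, 106, 216, 235]
187 [100, 102, 101, 102, 100, 100, 102, 102, 103, 104, 87, 64, 65, 66, 65, 59, 132, 156, 113, 69, 88, 85, 73, 67, 66, 64, 65, 63, 90, 102, 89, 108, 145, 152, 152, 153, 153, 150, 151, 148]
190 [107, 108, 
[... 1637 characters left out ...]
3, 9, 72, 147, 166, 164, 164, 164, 164, 165, 164, 163, 165, 165, 164, 163, 164, 163]
217 [163, 165, 164, 165, 163, 163, 164, 167, 134, 68, 19, 15, 12, 21, 16, 16, 17, 18, 13, 20, 16, 17, 20, 9, 73, 149, 168, 165, 163, 164, 166, 165, 164, 166, 164, 162, 165, 164, 163, 164]
220 [165, 163, 164, 164, 162, 162, 162, 166, 171, 105, 9, 11, 17, 15, 19, 18, 15, 19, 21, 15, 18, 16, 15, 16, 43, 145, 173, 166, 167, 165, 168, 166, 167, 167, 166, 166, 166, 165, 168, 167]
223 [163, 164, 163, 161, 164, 161, 164, 166, 145, 81, 7, 12, 14, 15, 15, 16, 11, 15, 20, 20, 19, 17, 15, 17, 11, 100, 122, 119, 120, 121, 119, 118, 144, 165, 167, 166, 165, 166, 164, 166]
stack rim scene [0.56828555 0.02036742 0.0942    ]
```

The pointer (column 323) is still about 3.5 px, or 2.3 mm, short of the index line and screw (column 326.7). Pull a little more.

Request:
step_arm --steps '[0, 0, 1.8, 0, 0, 0, 0, 0, 0, 0, 0, 0, 0, 0, 0, 0, 0, 0, 0, 0, 0, 0, 0, 0, 0]'

```text
time_s: 22.18
tool_pos: [0.5926, 0.2654, 0.2537]
tool_rot: [-179.7, -0.1, 174.8]
force: [-2.8, -10.2, 5.4]
grip_width: 0.0087
grasp_force: 35.0
```

```bash
python3 chk.py; python3 - <<'E'
from h import *
g=cam('wrist');im=cv2.cvtColor(g['image'],cv2.COLOR_RGB2GRAY)
for v in (184,190,193): print(v,im[v,310:346].tolist())
E
```

```text
22.175 [0.59255145 0.26542912 0.25369227] [-1.79671583e+02 -6.27634958e-02  1.74834354e+02] [ -2.8252951  -10.18392379   5.42721578] 0.008725192000327633 35.0268963893177
yellow [316, 163, 17, 17, 219] [324.3, 171.2] [0.5541 0.2679 0.031 ] index minus TCP along y, for yaw -4,-5.2,-6.5: [-0.2, -1.0, -1.9]
184 [163, 105, 102, 155, 120, 69, 63, 64, 66, 65, 63, 59, 130, 155, 115, 68, 61, 65, 66, 65, 65, 66, 64, 58, 94, 217, 236, 233, 234, 240, 144, 150, 225, 234, 232, 233]
190 [108, 108, 107, 109, 83, 66, 66, 63, 65, 65, 65, 59, 129, 154, 116, 81, 66, 62, 65, 67, 66, 63, 73, 75, 73, 141, 167, 163, 163, 163, 162, 162, 161, 159, 161, 159]
193 [124, 106, 106, 109, 109, 106, 103, 103, 105, 103, 107, 105, 142, 158, 155, 159, 128, 102, 102, 102, 102, 98, 139, 163, 164, 164, 163, 162, 162, 162, 162, 160, 162, 161, 162, 159]
```

The pointer and index are within about 1 mm by both measures. Hold a moment, then hand in.

Request:
step_arm --steps '[0, 0, 0, 0, 0, 0, 0, 0, 0, 0, 0, 0, 0, 0, 0, 0, 0, 0, 0, 0, 0, 0, 0, 0, 0, 0, 0, 0, 0, 0]'

```text
time_s: 23.02
tool_pos: [0.5926, 0.2654, 0.2537]
tool_rot: [-179.7, -0.1, 174.8]
force: [-2.6, -10.1, 5.0]
grip_width: 0.0088
grasp_force: 35.0
```

```bash
python3 -c "
from cell import env
o=env.get_obs();print(o['time_s'],o['tool_pos'],o['force'],o['grip_width'])
print(env.sign_off())"
```

```text
23.025 [0.59255565 0.26541792 0.2537243 ] [ -2.55020489 -10.11939995   5.04428229] 0.008815129051912491
the job is handed in; nothing more can be done
None
```

I handed the job in at 23.0 s: both crucibles are nested in the seated one and released, and the plunger is held about 1 mm from the index at 35 N grip; the hand-in returned no verdict, and I viewed 11 pictures, one over the limit of 10.

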